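# Push the long setting rod home against the length stop

## Task

Take the longer of the two steel setting rods from the wooden rest, lay it in the V-groove of the stop bench with its nose still outside the hood, and let go of it. Then, from behind with the fingertips, slide it gently along the groove until you feel its end press against the length stop hidden under the hood, keep pressing lightly for half a second without ever pushing hard on the stop, and leave it there touching. Leave the short rod and the other things where they are.

Things in the scene. Friction and masses are not known exactly. Their poses are not given: they have to be found in the camera images.
- long_rod: The longer of two round steel setting rods with a short black grip sleeve at the middle: 20 mm diameter, 120 mm long over its domed ends (end radius 10 mm), about 0.26 kg. Origin at its middle on the axis; x along the rod; both ends alike. Starts in either place of the wooden rest, axis 40 mm above the bench.
- short_rod: The other rod, the same but 92 mm long; origin at its middle, x along it. A bystander: leave it.
- rod_rest: Fixed wooden rest on the bench, base 110 x 140 x 10 mm. Origin under its centre. The two rods lie along its x at y = +40 and -40 mm on notched bars at x = +-36 mm (12 mm wide); between the bars, under the rods' middles, it is clear down to 10 mm above the bench.
- stop_bench: Fixed steel plate 262 x 80 x 10 mm with two V-blocks in line (50 mm wide, tops 40 mm above the bench, x = -125 to -70 and -30 to +68 mm; the 40 mm gap between is open to the plate, for fingers), at +x a grey post 79 mm high and before it a hood. Origin on the bench under the groove; x along the groove to the post. Groove 90 deg, 8 mm deep; a seated rod's axis: y = 0, 46.1 mm above the bench.
- groove (a point): Where the long rod's middle goes when first laid down: on the groove's centre line over the middle of the gap (x = -50 mm of the stop bench), 46.1 mm above the bench; x along the groove towards the stop. The rod's nose is then 7 mm before the hood and 22 to 50 mm short of the stop.
- hood_mouth (a point): Centre of the hood's mouth, on the rod's axis, x = +17 mm of the stop bench. The grey hood (62 mm long, top 67 mm above the bench, 28 mm wide inside) hides the length stop, a steel face on the groove's axis set 15 to 43 mm inside the mouth, each time differently, felt only. It hardly yields: 2 to 8 N is right, over 12 N too much; the rod slides with 0.5 to 2 N.
- marker: Capped marker, 125 mm long, lying near the bench's edge. A bystander: leave it. Origin under its centre.
- spanner: Open-ended spanner, 176 mm long, lying flat. A bystander: leave it. Origin under its centre.
- micrometer: Micrometer, 135 mm long, lying flat. A bystander: leave it. Origin under its centre.
- ring_gauge_a: Steel ring gauge, 66 mm across, 20 mm high. A bystander: leave it. Origin under its centre.
- ring_gauge_b: Steel ring gauge, 48 mm across, 18 mm high. A bystander: leave it. Origin under its centre.
- tally: White hand tally counter with a ring, 91 mm long. A bystander: leave it. Origin under its centre.
There are look-alikes about, which are no part of the job. What is shaped like the long_rod but blue is not meant.

How it is judged (in metres and radians):
On the way, in this order (a step that is already met when the one before it is completed fails the run):
1. the long rod lies in the groove, let go, its nose at least 8 mm short of the stop (distance between long_rod and length_stop_c0 above 0.0905 m and x of long_rod in the frame of stop_bench between -0.1 and 0 m and y of long_rod in the frame of stop_bench between -0.003 and 0.003 m and height (world z) of long_rod below 0.0485 m and angle between the x axis of long_rod and the x axis of stop_bench, either way round below 0.05 rad and contact force between the fingers and long_rod below 0.1 N), for 0.2 s.
2. the rod, lying in the groove, presses on the stop with 1.5 to 12 N for a quarter of a second (contact force between long_rod and length_stop_c0 between 1.5 and 12 N and y of long_rod in the frame of stop_bench between -0.003 and 0.003 m and height (world z) of long_rod below 0.0485 m and angle between the x axis of long_rod and the x axis of stop_bench, either way round below 0.05 rad), for 0.25 s.
At the end, for the whole second after the job is handed in: The long rod lies at rest and released in the V-groove, in line with it (within 3 mm and 0.05 rad), its nose on the face of the length stop (within 2 mm; the stop's collider is centred 22.5 mm behind its face, so the rod's middle is then 82.5 mm from that centre) (distance between long_rod and length_stop_c0 below 0.0845 m and x of long_rod in the frame of stop_bench below 0.01 m and y of long_rod in the frame of stop_bench between -0.003 and 0.003 m and height (world z) of long_rod below 0.0485 m and angle between the x axis of long_rod and the x axis of stop_bench, either way round below 0.05 rad and linear speed of long_rod below 0.01 m/s and contact force between the fingers and long_rod below 0.1 N); the robot touches nothing.
It fails at once if the length stop is pushed with more than 12 N (contact force between anything else and length_stop_c0 above 12 N).
It fails at once if the short rod is moved by more than 15 mm (distance of short_rod from where it was at the start of the episode above 0.015 m).
It fails at once if a bystander is moved by more than 20 mm (distance of any of marker, spanner, micrometer, ring_gauge_a, ring_gauge_b, tally from where it was at the start of the episode above 0.02 m).
It also fails if it takes over 59 s, if anything falls off the work surface, if the arm or the gripper's body presses on something with over 40 N, if the wrist force passes 120 N, or if a joint passes its speed limit or range.

## Robot

A 6-joint arm with a two-finger parallel gripper is mounted at the origin on a cart in front of the work surface, level with it; the furniture and walls round the work are solid. World frame = base frame: x ahead of the robot, y to its left, z up, the work surface at z = 0. Lengths are in mm, angles in rad, forces in N, time in s.
With the tool pointing down it reaches from about 350 to 850 mm from the base axis. Payload 8.1 kg.
Tool frame: the origin (TCP) lies between the finger pads; the fingertips stand 14 mm ahead of it and the grasp point (between the pads) lies 5 mm behind it; z points along the fingers, x is the direction in which the jaws open and shut, and the axes are right-handed (so a half turn about z gives the same grasp; the last joint's range is limited). The gripper opens to 85 mm and grips with 20 to 120 N. Pads are 22 mm wide; open, the fingers measure 114 mm over their backs; the gripper's body (76 mm by 85 mm) begins 54 mm behind the grasp point. The pads swing forward as they close: fully open they stand 13 mm farther back than shut.
Start: joints at [-1.2, 0.13, 1.488, -0, 1.523, -0.085], TCP at [264.128, -538.741, 245.292] pointing down, gripper open.
Joint ranges: [-2.96, 2.96], [-0.89, 2.26], [0.02, 2.5], [-1.34, 4.48], [0, 2.73], [-2.66, 2.66]. Speed limits (rad/s): [2.39, 2.39, 2.79, 3.14, 3.14, 3.14].

## Interface

Orientations are given as a rotation vector (axis times angle).
In Python, from station import r gives the robot as it stands.
- The arm moves only by the tool carry_out, never from a script. Its arguments are lists of equal length, an entry for each row: "slide": the shift along the tool's x, y, z in cm, a list of three; "rot": the turn, a rotation vector about the tool's x, y, z in degrees, a list of three; "claw": the opening, from -1 (shut) to 1 (fully open), so that 0 is half open. In form: {"slide": [[x, y, z], ...], "rot": [[ax, ay, az], ...], "claw": [claw, ...]}. A call has 1 to 8 rows; each row is the pose to reach, as a shift and turn from the pose commanded when the call began, along the tool's axes at that moment; what a row does not reach only later rows make up. A row lasts 1/10 s, in which the tool goes at most 50 mm and 8.59 degrees, less where a joint would pass 70% of its speed; a pose out of reach is approached as far as the arm can. A call with a gripper value outside its range is refused whole. The fingers move at their own pace and stop on an object; "grip_force" is the grip in N (left out, the last holds). Time passes only in rows, so rows that repeat a pose let the fingers close. It gives the time, the measured TCP pose, the force and the opening at its end, in the units of the state.
- r.read_state(): the state, without advancing time (a new reading comes with each control period).
- r.read_camera(name): name is "side" or "top" or "wrist"; returns the picture (384x512x3 uint8, red, green, blue); there is no depth.
- r.camera_info(name): a dict with "intrinsics" (3x3 intrinsics, pixels), "rvec" (rotation vector, rad) and "tvec" (3), from world to camera coordinates, as OpenCV has them. Camera axes: x right, y down, z forward; pixel columns grow to the right and rows downward; lengths in mm; the calibration is good to about 2 mm. The wrist camera is an equidistant fisheye: a pixel r from the principal point sees the ray r / f radians off the axis. A picture is of the moment at which its call begins: read the wrist's pose just before it. camera_info takes no time and is no camera call; for the wrist camera it gives the pose at the moment of the call.
- r.job_done(): hands the job in, once; it reports no verdict.
The state is a dict: "time": time; "joint_pos": joint angles; "joint_vel": joint speeds; "joint_torque": joint torques, N m; "tcp_pos": TCP position; "ee_rot": TCP orientation; "ft_force": force on the tool from outside, world axes, zero at the start; "torque": the same for the moment, N m; "grip_width": opening from 0.0 (shut) to 1.0 (fully open).
Only numpy, scipy, OpenCV 4.12 (cv2) and the standard library are available. Lean on these libraries where they do the work, as an engineer would, in place of code of your own. Each camera call takes 0.05 s, during which the arm holds its last target.

## Working session

There is one attempt and no reset: what is moved stays moved. The work goes in short steps, Python scripts to look and compute and a tool call to move; the robot and the scene stay as the last step left them, time stands still between calls to the robot, and variables do not carry over. Pictures are saved under pics/ and viewed, and the job is handed in when it is done.

Besides the shell and the picture viewer there is one more tool, called after "Request:" by a JSON object that holds its "fn" and its "kwargs". carry_out: Moves the arm, as the interface text tells. Its arguments: {"type":"object","properties":{"slide":{"type":"array","items":{"type":"array","items":{"type":"number"}}},"rot":{"type":"array","items":{"type":"array","items":{"type":"number"}}},"claw":{"type":"array","items":{"type":"number"}},"grip_force":{"type":"number"}},"required":["slide","rot","claw"]}

```bash
ls; mkdir -p pics; python3 - <<'E'
from station import r
import cv2
s=r.read_state();print(s)
for n in("top","side","wrist"):
    i=r.camera_info(n);print(n,i)
    cv2.imwrite(f"pics/{n}0.png",cv2.cvtColor(r.read_camera(n),cv2.COLOR_RGB2BGR))
E
```

```text
pics
{'time': 0.0, 'joint_pos': array([-1.20042390e+00,  1.31148652e-01,  1.48929447e+00, -5.71304450e-06,
        1.52299416e+00, -8.53892166e-02]), 'joint_vel': array([ 0.00185959,  0.00026614,  0.00110737, -0.00095969, -0.00083391,
        0.00108434]), 'joint_torque': array([-9.47252738e-04, -5.69389737e+01, -5.00560176e+01, -4.12269392e-04,
        1.41888141e-02,  2.05202127e-05]), 'tcp_pos': array([ 263.92028889, -538.25044362,  244.24353693]), 'ee_rot': array([-2.66493015e+00,  1.66157384e+00,  2.32362667e-03]), 'ft_force': array([-0.34870201, -0.97165875,  0.21797447]), 'torque': array([ 0.04450953,  0.00637637, -0.01262427]), 'grip_width': 0.997991672768065}
top {'intrinsics': array([[493.00980844,   0.        , 259.6117857 ],
       [  0.        , 493.00980844, 191.79548536],
       [  0.        ,   0.        ,   1.        ]]), 'rvec': array([ 2.13224401, -2.18517526,  0.13878167]), 'tvec': array([ -19.15669323,  532.93815057, 1434.44097875])}
side {'intrinsics': array([[369.26476967,   0.        , 255.46675378],
       [  0.        , 369.26476967, 194.35559831],
       [  0.        ,   0.        ,   1.        ]]), 'rvec': array([ 0.09627405,  2.61461722, -1.69104802]), 'tvec': array([ 544.80119182,   59.62798548, 1149.54313548])}
wrist {'intrinsics': array([[297.31863964,   0.        , 255.18523279],
       [  0.        , 297.31863964, 194.37595612],
       [  0.        ,   0.        ,   1.        ]]), 'rvec': array([-2.46165825,  1.53456629,  0.21410468]), 'tvec': array([-599.07763161,  -35.38458358,  378.41492068])}
```

View pics/top0.png

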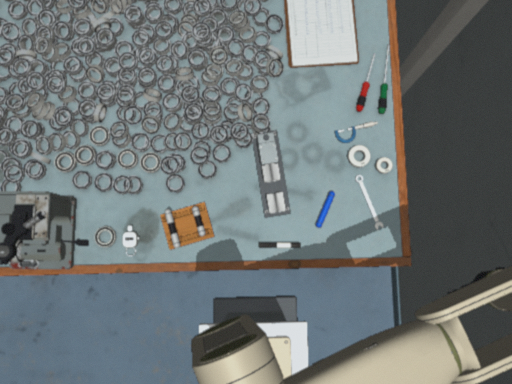

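View pics/side0.png

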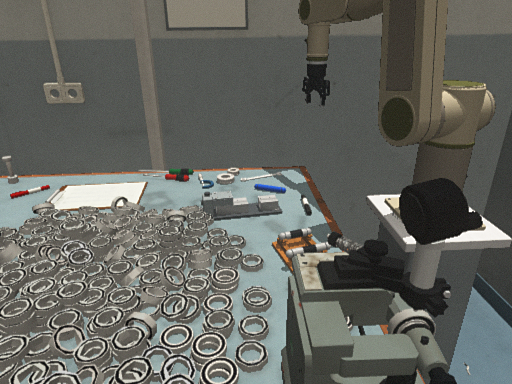

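View pics/wrist0.png

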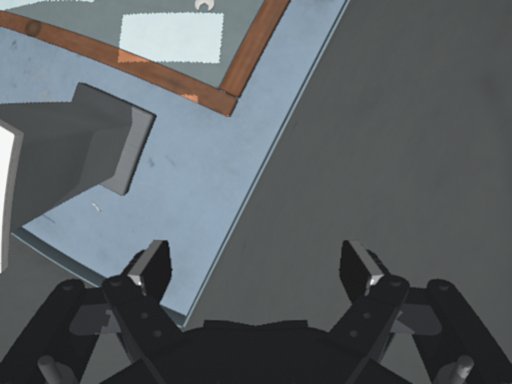

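The top view shows the rest with two rods at about (187,226), the stop bench at (271,173), the blue look-alike at (326,208) and the marker at (279,245). I'll enlarge these.

```bash
python3 - <<'E'
import cv2,numpy as np
t=cv2.imread("pics/top0.png")
a=cv2.resize(t[190:260,150:225],None,fx=5.3,fy=5.3,interpolation=cv2.INTER_CUBIC)
b=cv2.resize(t[120:225,240:300],None,fx=5.3,fy=5.3,interpolation=cv2.INTER_CUBIC)
H=max(a.shape[0],b.shape[0]);o=np.zeros((H,a.shape[1]+b.shape[1]+10,3),np.uint8)
o[:a.shape[0],:a.shape[1]]=a;o[:b.shape[0],a.shape[1]+10:]=b
print(o.shape);cv2.imwrite("pics/crop0.png",o)
E
```

```text
(556, 726, 3)
```

View pics/crop0.png

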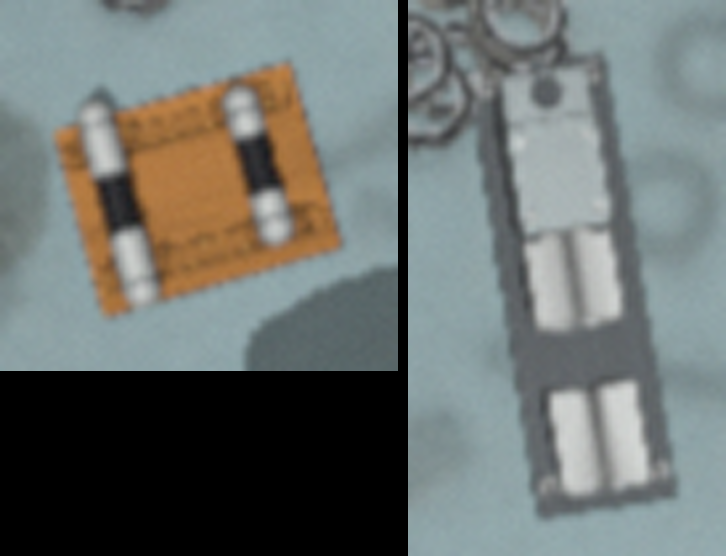

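Candidates: left rod on the rest, middle (172.5,228), 197 crop px long; right rod, (198.5,221), 145 crop px long, so this is the short one; and the blue look-alike at (326,208), which I reject by colour. I choose the left rod, and the crop confirms it is steel with a black sleeve.

```bash
cat > h.py <<'E'
from station import r
import cv2,numpy as np
from scipy.spatial.transform import Rotation as R
def back(name,uv,z,info=None):
    i=info or r.camera_info(name);K=i["intrinsics"];M=R.from_rotvec(i["rvec"]).as_matrix();C=-M.T@i["tvec"]
    out=[]
    for u,v in np.atleast_2d(uv).astype(float):
        x=(u-K[0,2])/K[0,0];y=(v-K[1,2])/K[1,1]
        if name=="wrist":
            th=np.hypot(x,y);d=np.array([x/th*np.sin(th),y/th*np.sin(th),np.cos(th)]) if th>1e-9 else np.array([0,0,1.])
        else:d=np.array([x,y,1])
        d=M.T@d;out.append(C+d*(z-C[2])/d[2])
    return np.array(out)
def proj(name,P,info=None):
    i=info or r.camera_info(name);K=i["intrinsics"];c=np.atleast_2d(P)@R.from_rotvec(i["rvec"]).as_matrix().T+i["tvec"]
    if name=="wrist":
        rr=np.hypot(c[:,0],c[:,1]);th=np.arctan2(rr,c[:,2]);q=c[:,:2]/rr[:,None]*th[:,None]
    else:q=c[:,:2]/c[:,2:]
    return q*K[0,0]+K[:2,2]
def snap(name,f):
    i=r.camera_info(name);im=cv2.cvtColor(r.read_camera(name),cv2.COLOR_RGB2BGR);cv2.imwrite(f"pics/{f}.png",im);return i,im
E
python3 - <<'E'
from h import *
f=lambda x,y,ox,oy:[x/5.3+ox-.4,y/5.3+oy-.4]
E=back("top",[f(92,95,150,190),f(147,303,150,190),f(240,82,150,190),f(280,240,150,190)],42)
print(E.round(1)); 
for a in(0,2): d=E[a+1]-E[a];print("mid",E[a:a+2].mean(0),np.linalg.norm(d),np.degrees(np.arctan2(d[1],d[0])))
B=back("top",[f(x-408,y,240,120) for x,y in[(478,78),(605,55),(675,495),(540,517)]],10)
print(B.round(1));print("c",B.mean(0),[np.linalg.norm(B[i]-B[i-1]) for i in range(4)])
d=(B[0]+B[1]-B[2]-B[3]);print(np.degrees(np.arctan2(d[1],d[0])))
G=back("top",[f(x-408,y,240,120) for x,y in[(571,232),(606,490)]],32);print(G);d=G[0]-G[1];print(np.degrees(np.arctan2(d[1],d[0])))
s=r.read_state();print(R.from_rotvec(s["ee_rot"]).as_matrix().round(3))
E
```

```text
[[491.2 241.9  42. ]
 [375.5 211.8  42. ]
 [496.4 159.6  42. ]
 [408.3 138.2  42. ]]
mid [433.33221441 226.82010406  42.        ] 119.54767845358211 -165.41698286246455
mid [452.34353282 148.91938597  42.        ] 90.71836712672459 -166.3942343563392
[[ 713.5  -15.8   10. ]
 [ 725.3  -89.8   10. ]
 [ 468.7 -122.1   10. ]
 [ 458.1  -45.2   10. ]]
c [591.4086426  -68.21777822  10.        ] [np.float64(257.0491484264827), np.float64(74.87365622673354), np.float64(258.63693028833603), np.float64(77.67286583562631)]
6.863029516479713
[[617.62840731 -66.57837962  32.        ]
 [470.70760455 -82.14196704  32.        ]]
6.046894742706115
[[ 0.44  -0.898 -0.001]
 [-0.898 -0.44   0.001]
 [-0.001 -0.    -1.   ]]
```

```bash
cat >> h.py <<'E'
def plan(p,ang,tilt=None):
    # slide(cm)/rot(deg) to bring tool (pointing down, x axis at ang deg) to p
    s=r.read_state();M=R.from_rotvec(s["ee_rot"]).as_matrix()
    a=np.radians(ang);x=np.array([np.cos(a),np.sin(a),0]);z=np.array([0,0,-1.]);T=np.stack([x,np.cross(z,x),z],1)
    print("t",round(s["time"],2),"tcp",s["tcp_pos"].round(1),"F",s["ft_force"].round(2),"g",round(s["grip_width"],3))
    print("slide",(M.T@(np.array(p)-s["tcp_pos"])/10).round(2),"rot",np.degrees(R.from_matrix(M.T@T).as_rotvec()).round(2))
E
python3 -c "
from h import *
plan([500,-80,245],-80)
i=r.camera_info('wrist');print(-R.from_rotvec(i['rvec']).as_matrix().T@i['tvec'])"
```

```text
t 0.15 tcp [ 264.  -538.4  244.5] F [-0.09 -0.61 -0.62] g 1.001
slide [-30.77 -41.37  -0.  ] rot [1.000e-02 8.000e-02 1.611e+01]
[ 325.71346539 -508.04102718  373.22186705]
```

Request:
{"fn": "carry_out", "kwargs": {"slide": [[-3, -4, 0], [-6, -8, 0], [-9, -12, 0], [-12, -16, 0], [-15, -20, 0], [-18, -24, 0], [-21, -28, 0], [-24, -32, 0]], "rot": [[0, 0, 2], [0, 0, 4], [0, 0, 6], [0, 0, 8], [0, 0, 10], [0, 0, 12], [0, 0, 14], [0, 0, 16]], "claw": [1, 1, 1, 1, 1, 1, 1, 1]}}

```text
time: 0.95
tcp_pos: [446.2, -180.4, 245.2]
ee_rot: [-2.407, 2.019, -0.0]
ft_force: [0.8, -0.0, -0.3]
grip_width: 1.002
```

```bash
python3 -c "
from h import *
plan([500,-80,245],-80)"
```

```text
t 0.95 tcp [ 446.2 -180.4  245.2] F [ 0.83 -0.04 -0.27] g 1.002
slide [-8.95 -7.04  0.02] rot [-0.01 -0.01  0.02]
```

Request:
{"fn": "carry_out", "kwargs": {"slide": [[-4, -3, 0], [-7, -5.5, 0], [-9, -7, 0], [-9, -7, 0]], "rot": [[0, 0, 0], [0, 0, 0], [0, 0, 0], [0, 0, 0]], "claw": [1, 1, 1, 1]}}

```text
time: 1.35
tcp_pos: [499.7, -78.5, 245.0]
ee_rot: [-2.412, 2.012, 0.001]
ft_force: [-0.6, 0.6, -0.0]
grip_width: 0.999
```

```bash
python3 -c "
from h import *
i,im=snap('wrist','w1')
import pickle;pickle.dump(i,open('w1.pkl','wb'))
plan([433,227,200],-75.4)"
```

```text
t 1.4 tcp [499.1 -80.1 244.9] F [-0.14 -1.54  0.49] g 1.003
slide [-31.39   1.01   4.5 ] rot [ 0.04  0.02 -4.31]
```

View pics/w1.png

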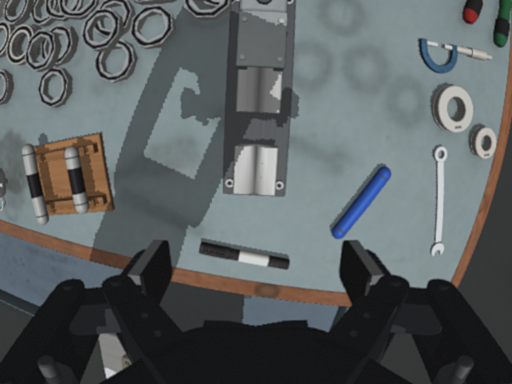

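The wrist view shows the bench at (258,100), post upward, marker at (245,254), rest at (70,180) with the longer rod at its left. I'll fit the bench model.

```bash
python3 -c "
from h import *
im=cv2.imread('pics/w1.png')
cv2.imwrite('pics/w1c.png',cv2.resize(im[0:200,205:310],None,fx=3,fy=3,interpolation=cv2.INTER_CUBIC))"
```

```text
(no output)
```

View pics/w1c.png

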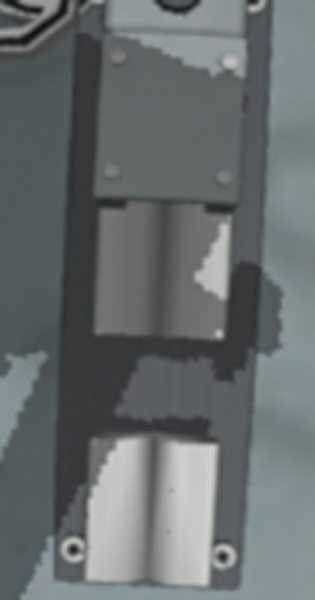

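```bash
cat > fit.py <<'E'
from h import *
import pickle
from scipy.optimize import least_squares
i=pickle.load(open('w1.pkl','rb'))
M=[(85,582,-125,25,40),(210,586,-125,-25,40),(90,437,-70,25,40),(218,440,-70,-25,40),(95,334,-30,25,40),(225,338,-30,-25,40),(55,580,-131,40,10),(240,588,-131,-40,10),(154,438,-70,0,32),(147,584,-125,0,32)]
uv=np.array([(a/3+205-.33,b/3-.33) for a,b,*_ in M]);L=np.array([m[2:] for m in M],float)
def W(p):
    c,s=np.cos(p[2]),np.sin(p[2]);return np.c_[p[0]+c*L[:,0]-s*L[:,1],p[1]+s*L[:,0]+c*L[:,1],L[:,2]]
f=least_squares(lambda p:(proj('wrist',W(p),i)-uv).ravel(),[591,-68,.115],x_scale=[1,1,.01])
print(f.x[:2],np.degrees(f.x[2]));print(f.fun.reshape(-1,2).round(2))
c,s=np.cos(f.x[2]),np.sin(f.x[2]);print("groove",f.x[0]-50*c,f.x[1]-50*s)
E
python3 fit.py
```

```text
[598.10350404 -64.45873834] 7.821939483298032
[[-0.43 -0.23]
 [ 0.66  0.26]
 [-0.77  1.15]
 [ 0.87  2.09]
 [-1.19  0.06]
 [ 0.48  0.75]
 [-0.53 -1.86]
 [ 0.56 -1.86]
 [ 0.05  0.89]
 [ 0.33 -1.81]]
groove 548.5687140281948 -71.26348513751732
```

Request:
{"fn": "carry_out", "kwargs": {"slide": [[-4, 0, 0.5], [-8, 0.3, 1], [-12, 0.5, 1.5], [-16, 0.5, 2], [-20, 0.7, 2], [-24, 1, 2], [-28, 1, 2], [-31, 1, 2]], "rot": [[0, 0, 0], [0, 0, -1], [0, 0, -2], [0, 0, -3], [0, 0, -4], [0, 0, -4.3], [0, 0, -4.3], [0, 0, -4.3]], "claw": [1, 1, 1, 1, 1, 1, 1, 1]}}

```text
time: 2.2
tcp_pos: [434.1, 222.7, 225.2]
ee_rot: [2.482, -1.926, 0.0]
ft_force: [0.4, -0.1, -0.5]
grip_width: 0.999
```

```bash
python3 -c "
from h import *
i,im=snap('wrist','w2')
import pickle;pickle.dump(i,open('w2.pkl','wb'))
cv2.imwrite('pics/w2c.png',cv2.resize(im[120:320,155:355],None,fx=3,fy=3,interpolation=cv2.INTER_CUBIC))
plan([433,227,100],-75.4)"
```

```text
t 2.25 tcp [433.4 225.9 225.3] F [-2.02  2.7   0.04] g 0.999
slide [-9.000e-02  1.000e-02  1.253e+01] rot [-0.01  0.14 -0.13]
```

View pics/w2c.png

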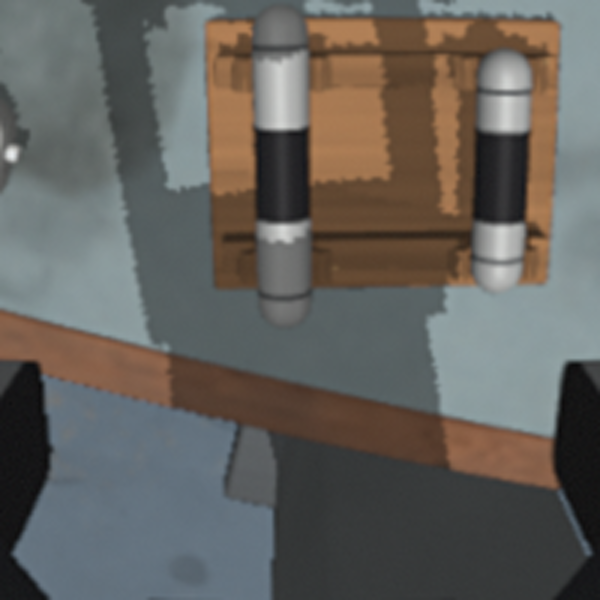

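The long rod is at crop (283,165), its sleeve from rows 128 to 221, its ends at rows 3 and 327; the short one is at (501,170) and is plainly shorter.

```bash
python3 -c "
from h import *
import pickle;i=pickle.load(open('w2.pkl','rb'))
f=lambda x,y:(x/3+155-.33,y/3+120-.33)
E=back('wrist',[f(281,3),f(286,327),f(283,128),f(284,221),f(505,48),f(498,292)],40,i)
print(E.round(1))
for a in(0,2,4):
  d=E[a]-E[a+1];print(E[a:a+2].mean(0).round(1),np.linalg.norm(d),np.degrees(np.arctan2(d[1],d[0])))
"
```

```text
[[490.6 244.6  40. ]
 [374.  213.4  40. ]
 [447.6 233.   40. ]
 [414.3 224.3  40. ]
 [496.1 163.7  40. ]
 [407.3 138.6  40. ]]
[432.3 229.   40. ] 120.73804264243515 14.983962727579502
[431.  228.7  40. ] 34.415740897309306 14.714903223460635
[451.7 151.2  40. ] 92.21555340298458 15.78129972502057
```

Request:
{"fn": "carry_out", "kwargs": {"slide": [[-0.2, 0, 4], [-0.2, 0, 8], [-0.2, 0, 12], [-0.2, 0, 12]], "rot": [[0, 0, -0.5], [0, 0, -0.5], [0, 0, -0.5], [0, 0, -0.5]], "claw": [0.4, 0.4, 0.4, 0.4]}}

```text
time: 2.65
tcp_pos: [429.9, 221.0, 99.3]
ee_rot: [2.482, -1.91, -0.009]
ft_force: [-1.4, -1.4, -0.4]
grip_width: 0.704
```

```bash
python3 -c "
from h import *
i,im=snap('wrist','w3')
plan([432.5,228.3,35],-75)
E=[432.5,228.3,40]
print(proj('wrist',[E,[490.5,243.8,40],[374.5,212.8,40]],i))"
```

```text
t 2.7 tcp [431.9 221.8 102.8] F [-0.49  0.44  0.19] g 0.697
slide [-0.62 -0.27  6.77] rot [ 0.39 -0.06 -0.15]
[[245.51722196 209.64041115]
 [244.64646349 118.34779165]
 [246.70694402 285.07982997]]
```

View pics/w3.png

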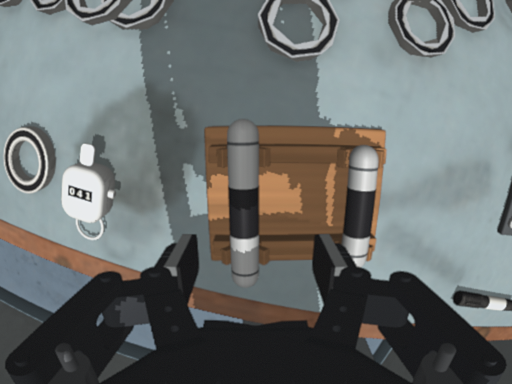

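Request:
{"fn": "carry_out", "kwargs": {"slide": [[-0.5, -0.2, 1], [-0.6, -0.2, 2], [-0.6, -0.2, 2], [-0.6, -0.2, 2]], "rot": [[0.2, 0, 0], [0.2, 0, 0], [0.2, 0, 0], [0.2, 0, 0]], "claw": [0.4, 0.4, 0.4, 0.4]}}

```text
time: 3.1
tcp_pos: [434.9, 230.4, 86.0]
ee_rot: [-2.488, 1.912, -0.004]
ft_force: [0.5, -0.4, 0.1]
grip_width: 0.703
```

```bash
python3 -c "
from h import *
plan([432.5,228.3,35],-75)"
```

```text
t 3.1 tcp [434.9 230.4  86. ] F [ 0.47 -0.38  0.14] g 0.703
slide [0.14 0.31 5.1 ] rot [-0.25  0.   -0.07]
```

Request:
{"fn": "carry_out", "kwargs": {"slide": [[0, 0.1, 0], [0, 0.1, 0], [0, 0.1, 0]], "rot": [[0, 0, 0], [0, 0, 0], [0, 0, 0]], "claw": [0.4, 0.4, 0.4]}}

```text
time: 3.4
tcp_pos: [433.8, 230.0, 85.7]
ee_rot: [-2.488, 1.912, -0.004]
ft_force: [-0.1, 0.1, -0.2]
grip_width: 0.699
```

```bash
python3 -c "
from h import *
plan([432.5,228.3,35],-75)
i,im=snap('wrist','w4')
plan([432.5,228.3,35],-75)
cv2.imwrite('pics/w4c.png',cv2.resize(im[90:320,140:360],None,fx=2.5,fy=2.5,interpolation=cv2.INTER_CUBIC))
print((proj('wrist',[[432.5,228.3,40],[490.5,243.8,40],[374.5,212.8,40]],i)-[140,90])*2.5)"
```

```text
t 3.4 tcp [433.8 230.   85.7] F [-0.05  0.06 -0.24] g 0.699
slide [0.13 0.19 5.07] rot [-0.24  0.01 -0.08]
t 3.45 tcp [433.7 230.   85.6] F [ 0.21 -0.31  0.06] g 0.698
slide [0.13 0.18 5.06] rot [-0.23  0.   -0.08]
[[293.66450988 342.06300192]
 [293.92364852 101.11168787]
 [293.16138461 534.49766471]]
```

View pics/w4c.png

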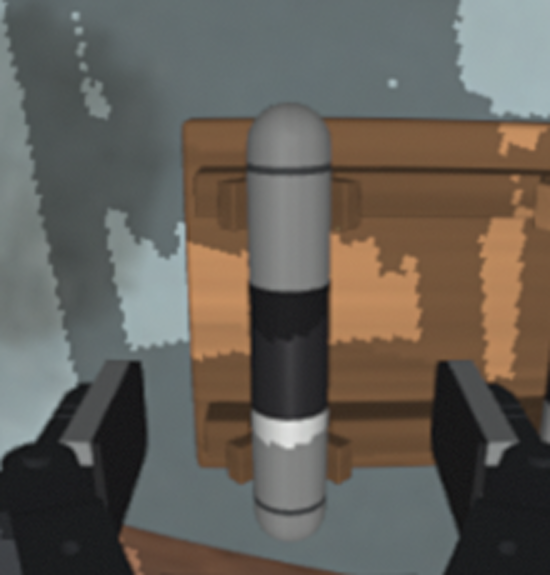

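Request:
{"fn": "carry_out", "kwargs": {"slide": [[0, 0.2, 2], [0, 0.2, 4], [0, 0.2, 5], [0, 0.2, 5], [0, 0.2, 5]], "rot": [[0, 0, 0], [0, 0, 0], [0, 0, 0], [0, 0, 0], [0, 0, 0]], "claw": [0.4, 0.4, 0.4, 0.4, 0.4]}}

```text
time: 3.95
tcp_pos: [432.0, 229.5, 35.7]
ee_rot: [-2.489, 1.913, -0.003]
ft_force: [0.0, -0.3, 0.8]
grip_width: 0.701
```

```bash
python3 -c "
from h import *
plan([432.5,228.3,35],-75)"
```

```text
t 3.95 tcp [432.  229.5  35.7] F [ 0.03 -0.33  0.75] g 0.701
slide [ 0.13 -0.02  0.07] rot [-0.2   0.   -0.09]
```

Request:
{"fn": "carry_out", "kwargs": {"slide": [[0, 0, 0], [0, 0, 0], [0, 0, 0], [0, 0, 0], [0, 0, 0], [0, 0, 0]], "rot": [[0, 0, 0], [0, 0, 0], [0, 0, 0], [0, 0, 0], [0, 0, 0], [0, 0, 0]], "claw": [0, -0.3, -0.6, -1, -1, -1], "grip_force": 30}}

```text
time: 4.55
tcp_pos: [432.4, 229.6, 36.1]
ee_rot: [-2.488, 1.912, -0.005]
ft_force: [0.3, -0.8, 5.7]
grip_width: 0.227
```

Request:
{"fn": "carry_out", "kwargs": {"slide": [[0, 0, -0.5], [0, 0, -1.5], [0, 0, -3], [0, 0, -6], [0, 0, -9], [0, 0, -11], [0, 0, -11]], "rot": [[0, 0, 0], [0, 0, 0], [0, 0, 0], [0, 0, 0], [0, 0, 0], [0, 0, 0], [0, 0, 0]], "claw": [-1, -1, -1, -1, -1, -1, -1], "grip_force": 40}}

```text
time: 5.25
tcp_pos: [433.5, 230.3, 149.3]
ee_rot: [-2.484, 1.909, -0.008]
ft_force: [-0.0, 0.2, -1.1]
grip_width: 0.216
```

```bash
python3 -c "
from h import *
i,im=snap('wrist','w5')
import pickle;pickle.dump(i,open('w5.pkl','wb'))
plan([525,-74,160],-82.8)"
```

```text
t 5.3 tcp [432.4 229.8 147. ] F [ 1.19 -0.41 -1.63] g 0.22
slide [31.74 -1.13 -1.31] rot [-0.4   0.06  7.72]
```

View pics/w5.png

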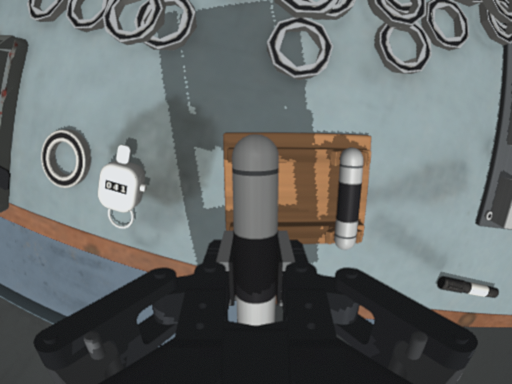

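The long rod is held level, nose at (256,136), sleeve from rows 235 to 298; the short rod stays at (348,198).

```bash
python3 -c "
from h import *
import pickle;i=pickle.load(open('w5.pkl','rb'))
T=np.array([432.4,229.8,147.]);d=np.array([np.cos(np.radians(15)),np.sin(np.radians(15)),0])
E=back('wrist',[(256,136),(255,172),(255,235),(255,298)],152,i)
print(E,(E-T)@d, (E-T)@[-d[1],d[0],0])
for h in(150,152,154): print(h,proj('wrist',[T+d*x+[0,0,5] for x in(60,47,17.5,-17.5)],i))
"
```

```text
[[490.30278125 245.18449984 152.        ]
 [475.09580914 241.57443702 152.        ]
 [446.59703585 233.98784519 152.        ]
 [412.35748889 224.87598822 152.        ]] [ 59.91159339  44.28843327  14.79717767 -20.63400713] [-0.12605683  0.32274426  0.37068456  0.43115344]
150 [[255.70277069 135.79387575]
 [255.73766682 165.84049604]
 [255.79854273 229.5875462 ]
 [255.8412674  293.02909162]]
152 [[255.70277069 135.79387575]
 [255.73766682 165.84049604]
 [255.79854273 229.5875462 ]
 [255.8412674  293.02909162]]
154 [[255.70277069 135.79387575]
 [255.73766682 165.84049604]
 [255.79854273 229.5875462 ]
 [255.8412674  293.02909162]]
```

Request:
{"fn": "carry_out", "kwargs": {"slide": [[3, 0, -0.5], [7, 0, -1], [11, 0, -1.3], [15, -0.2, -1.3], [19, -0.5, -1.3], [23, -0.7, -1.3], [27, -1, -1.3], [31, -1, -1.3]], "rot": [[-0.2, 0, 1], [-0.4, 0, 2], [-0.4, 0, 3], [-0.4, 0, 4], [-0.4, 0, 5], [-0.4, 0, 6], [-0.4, 0, 7], [-0.4, 0, 7.6]], "claw": [-1, -1, -1, -1, -1, -1, -1, -1]}}

```text
time: 6.1
tcp_pos: [520.0, -69.0, 156.1]
ee_rot: [2.355, -2.073, -0.008]
ft_force: [0.4, 0.9, -1.9]
grip_width: 0.22
```

Request:
{"fn": "carry_out", "kwargs": {"slide": [[0, 0, 0], [0, 0, 0], [0, 0, 0]], "rot": [[0, 0, 0], [0, 0, 0], [0, 0, 0]], "claw": [-1, -1, -1]}}

```text
time: 6.4
tcp_pos: [519.8, -66.9, 156.8]
ee_rot: [2.356, -2.073, -0.008]
ft_force: [-0.3, 1.0, -2.6]
grip_width: 0.22
```

```bash
python3 -c "
from h import *
i,im=snap('wrist','w6')
import pickle;pickle.dump(i,open('w6.pkl','wb'))
plan([525,-74,160],-82.8)
cv2.imwrite('pics/w6c.png',cv2.resize(im[0:300,150:350],None,fx=2,fy=2,interpolation=cv2.INTER_CUBIC))"
```

```text
t 6.45 tcp [520.  -66.6 157.2] F [-0.28  0.42 -2.26] g 0.22
slide [ 0.8  -0.4  -0.29] rot [0.3  0.06 0.17]
```

View pics/w6c.png

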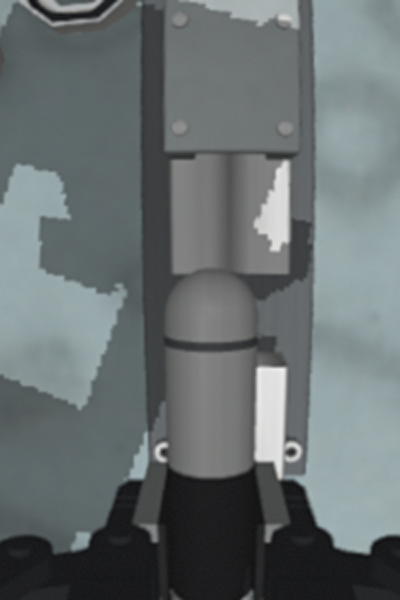

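```bash
cat > fit2.py <<'E'
from h import *
import pickle
from scipy.optimize import least_squares
i1=pickle.load(open('w1.pkl','rb'));i6=pickle.load(open('w6.pkl','rb'))
M1=[(85,582,-125,25,40),(210,586,-125,-25,40),(90,437,-70,25,40),(218,440,-70,-25,40),(95,334,-30,25,40),(225,338,-30,-25,40),(55,580,-131,40,10),(240,588,-131,-40,10),(154,438,-70,0,32),(147,584,-125,0,32),(95,195,17,26,67),(238,203,17,-26,67)]
M6=[(172,273,-30,25,40),(290,272,-30,-25,40),(162,152,17,26,67),(299,152,17,-26,67),(150,478,-131,40,10)][:4]+[(306,473,-131,-40,10)]
S=[]
for M,i,k,ox in((M1,i1,3,205),(M6,i6,2,150)):
    S.append((np.array([(a/k+ox-.3,b/k-.3) for a,b,*_ in M]),np.array([m[2:] for m in M],float),i))
def W(p,L):
    c,s=np.cos(p[2]),np.sin(p[2]);return np.c_[p[0]+c*L[:,0]-s*L[:,1],p[1]+s*L[:,0]+c*L[:,1],L[:,2]]
def res(q,sets,full=False):
    o=[]
    for uv,L,i in sets:
        j=dict(i)
        if full:
            # small camera-mount error (common, camera frame): rotation + shift
            dR=R.from_rotvec(q[3:6]);j['rvec']=(dR*R.from_rotvec(i['rvec'])).as_rotvec();j['tvec']=dR.apply(i['tvec'])+q[6:9]
        o.append((proj('wrist',W(q,L),j)-uv).ravel())
    o=np.concatenate(o)
    return np.r_[o,q[3:6]/.008,q[6:9]/2] if full else o
for nm,s in(('w1',S[:1]),('w6',S[1:]),('both',S)):
    for full in(False,True):
        f=least_squares(res,[595,-66,.12]+([0]*6 if full else []),args=(s,full),x_scale=[1,1,.01]+([.01]*3+[1]*3 if full else []))
        c,sn=np.cos(f.x[2]),np.sin(f.x[2])
        print(nm,full,f.x[:2].round(1),np.degrees(f.x[2]).round(2),'groove',(f.x[0]-50*c).round(1),(f.x[1]-50*sn).round(1),'rms',np.sqrt((f.fun**2).mean()).round(2),f.x[3:].round(4))
E
python3 fit2.py
```

```text
w1 False [598.3 -64.6] 7.74 groove 548.8 -71.3 rms 1.11 []
w1 True [602.1 -64.2] 7.74 groove 552.6 -71.0 rms 0.94 [-1.100e-02 -9.000e-04 -3.000e-04  2.000e-04  1.183e-01 -4.368e-01]
w6 False [598.6 -64.2] 7.68 groove 549.1 -70.9 rms 1.12 []
w6 True [600.5 -63.3] 7.65 groove 550.9 -70.0 rms 0.83 [-0.0082  0.0026  0.0008  0.0021 -0.1578  0.5632]
both False [598.4 -64.4] 7.79 groove 548.9 -71.2 rms 1.13 []
both True [600.8 -62.8] 7.7 groove 551.3 -69.5 rms 0.98 [-0.0087  0.0027  0.0014  0.3703 -0.0559  0.2012]
```

```bash
python3 -c "
from h import *
plan([548,-71.3,85],-82.3)"
```

```text
t 6.45 tcp [520.  -66.6 157.2] F [-0.28  0.42 -2.26] g 0.22
slide [ 0.83 -2.75  7.2 ] rot [ 0.3   0.06 -0.33]
```

Request:
{"fn": "carry_out", "kwargs": {"slide": [[0.3, -1, 2], [0.6, -2, 4], [0.8, -2.7, 6], [0.8, -2.7, 7], [0.8, -2.7, 7], [0.8, -2.7, 7]], "rot": [[0.3, 0, -0.3], [0.3, 0, -0.3], [0.3, 0, -0.3], [0.3, 0, -0.3], [0.3, 0, -0.3], [0.3, 0, -0.3]], "claw": [-1, -1, -1, -1, -1, -1]}}

```text
time: 7.05
tcp_pos: [548.2, -71.6, 88.6]
ee_rot: [-2.364, 2.067, -0.001]
ft_force: [-0.1, -0.5, -1.1]
grip_width: 0.221
```

```bash
python3 -c "
from h import *
i,im=snap('wrist','w7')
i2,t=snap('top','t7')
i3,sd=snap('side','s7')
import pickle;pickle.dump(i,open('w7.pkl','wb'))
plan([548,-71.3,85],-82.3)
a=cv2.resize(im[60:300,170:340],None,fx=2.4,fy=2.4,interpolation=cv2.INTER_CUBIC)
b=cv2.resize(sd[170:240,180:300],None,fx=3.2,fy=3.2,interpolation=cv2.INTER_CUBIC)
o=np.zeros((a.shape[0],a.shape[1]+b.shape[1],3),np.uint8);o[:,:a.shape[1]]=a;o[:b.shape[0],a.shape[1]:]=b
cv2.imwrite('pics/w7c.png',o);print(o.shape)"
```

```text
t 7.2 tcp [549.1 -72.2  89.6] F [ 1.36 -1.4  -2.21] g 0.22
slide [-0.1   0.1   0.46] rot [-0.22 -0.04 -0.07]
(576, 792, 3)
```

View pics/w7c.png

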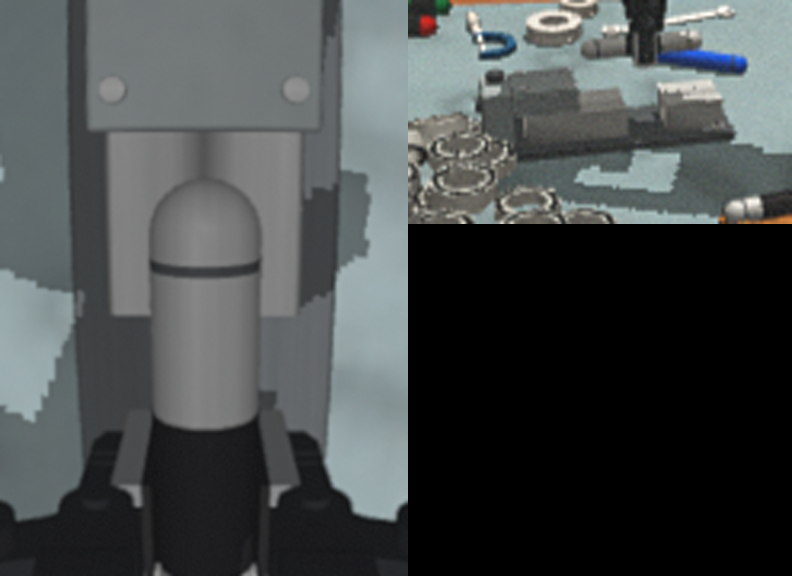

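```bash
python3 -c "
from h import *
import pickle;i=pickle.load(open('w7.pkl','rb'))
f=lambda x,y:(x/2.4+170-.3,y/2.4+60-.3)
a=np.radians(7.7);d=np.array([np.cos(a),np.sin(a),0]);n=np.array([-d[1],d[0],0]);T=np.array([549,-72.1,89.5])
for nm,p,z in(('V2 L',(108,315),40),('V2 R',(299,315),40),('hoodL',(87,130),67),('hoodR',(321,130),67),('groove',(206,150),32),('nose',(205,178),94.5),('ring',(205,268),94.5)):
  E=back('wrist',[f(*p)],z,i)[0]-T;print(nm,(E@d).round(1),(E@n).round(1))
"
```

```text
V2 L 20.2 25.9
V2 R 20.1 -23.6
hoodL 67.7 25.5
hoodR 67.6 -23.7
groove 62.0 0.4
nose 59.1 0.7
ring 43.3 0.7
```

Request:
{"fn": "carry_out", "kwargs": {"slide": [[-0.1, 0, 1], [-0.1, 0, 2], [-0.1, 0, 3], [-0.1, 0, 4], [-0.1, 0, 4.4], [-0.1, 0, 4.4], [-0.1, 0, 4.4]], "rot": [[0, 0, 0], [0, 0, 0], [0, 0, 0], [0, 0, 0], [0, 0, 0], [0, 0, 0], [0, 0, 0]], "claw": [-1, -1, -1, -1, -1, -1, -1]}}

```text
time: 7.9
tcp_pos: [548.4, -71.2, 44.2]
ee_rot: [-2.363, 2.068, -0.002]
ft_force: [-0.1, 0.0, -2.3]
grip_width: 0.224
```

```bash
python3 -c "
from h import *
plan([548.5,-71.3,41.5],-82.3)
i,im=snap('wrist','w8')
a=cv2.resize(im[60:300,170:340],None,fx=2.4,fy=2.4,interpolation=cv2.INTER_CUBIC)
cv2.imwrite('pics/w8c.png',a)"
```

```text
t 7.9 tcp [548.4 -71.2  44.2] F [-0.12  0.02 -2.3 ] g 0.224
slide [ 0.02 -0.01  0.27] rot [-0.1   0.01 -0.09]
```

View pics/w8c.png

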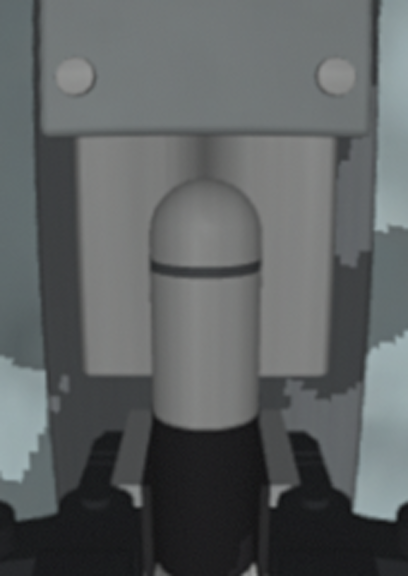

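The rod is centred in the groove at crop x 205, its nose at (205,178) before the hood edge at row 133. I'll lower it in small steps and watch the force.

Request:
{"fn": "carry_out", "kwargs": {"slide": [[0, 0, 0.1], [0, 0, 0.2], [0, 0, 0.2]], "rot": [[0, 0, 0], [0, 0, 0], [0, 0, 0]], "claw": [-1, -1, -1]}}

```text
time: 8.25
tcp_pos: [548.6, -71.1, 42.5]
ee_rot: [-2.363, 2.068, -0.002]
ft_force: [0.3, -0.3, -1.0]
grip_width: 0.218
```

Request:
{"fn": "carry_out", "kwargs": {"slide": [[0, 0, 0.1], [0, 0, 0.1]], "rot": [[0, 0, 0], [0, 0, 0]], "claw": [-1, -1]}}

```text
time: 8.45
tcp_pos: [548.7, -71.1, 42.3]
ee_rot: [-2.363, 2.068, -0.002]
ft_force: [-5.4, 1.7, 7.4]
grip_width: 0.216
```

Contact felt at a TCP z of about 42, so the rod is seated. Releasing it.

Request:
{"fn": "carry_out", "kwargs": {"slide": [[0, 0, -0.05], [0, 0, -0.1], [0, 0, -0.1], [0, 0, -0.1], [0, 0, -0.1], [0, 0, -0.1]], "rot": [[0, 0, 0], [0, 0, 0], [0, 0, 0], [0, 0, 0], [0, 0, 0], [0, 0, 0]], "claw": [-0.4, 0, 0, 0, 0, 0]}}

```text
time: 9.05
tcp_pos: [548.3, -71.2, 42.1]
ee_rot: [-2.363, 2.068, -0.002]
ft_force: [0.2, -0.2, 0.0]
grip_width: 0.496
```

Request:
{"fn": "carry_out", "kwargs": {"slide": [[0, 0, -1], [0, 0, -3], [0, 0, -5], [0, 0, -7], [0, 0, -7]], "rot": [[0, 0, 0], [0, 0, 0], [0, 0, 0], [0, 0, 0], [0, 0, 0]], "claw": [0, 0, 0, 0, 0]}}

```text
time: 9.55
tcp_pos: [550.7, -71.7, 116.5]
ee_rot: [-2.361, 2.066, -0.011]
ft_force: [1.9, -0.1, 1.0]
grip_width: 0.5
```

```bash
python3 -c "
from h import *
plan([450,-85,115],-82.3)
i,im=snap('wrist','w9')
import pickle;pickle.dump(i,open('w9.pkl','wb'))
a=cv2.resize(im[60:300,150:360],None,fx=2.4,fy=2.4,interpolation=cv2.INTER_CUBIC)
cv2.imwrite('pics/w9c.png',a)"
```

```text
t 9.55 tcp [550.7 -71.7 116.5] F [ 1.9 -0.1  1. ] g 0.5
slide [-0.02 10.16  0.07] rot [-0.45 -0.13 -0.08]
```

View pics/w9c.png

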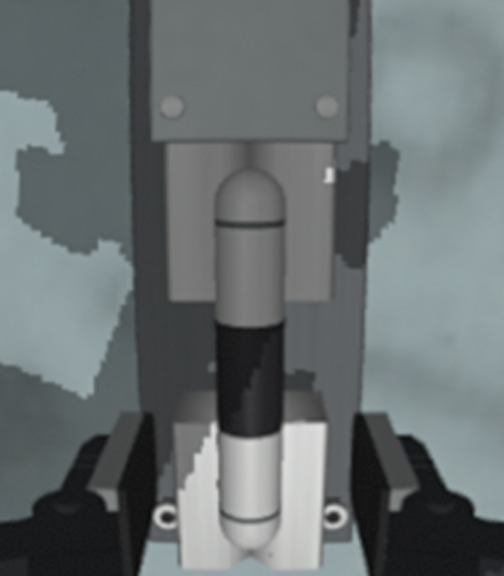

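The rod lies seated in the groove, released, sleeve over the gap, nose at crop (250,170) short of the hood edge at row 140, tail at about (250,550). Next I go behind it and shut the fingers.

Request:
{"fn": "carry_out", "kwargs": {"slide": [[0, 2, 0], [0, 5, 0], [0, 8, 0], [0, 9, 0], [0, 9, 0], [0, 9, 0]], "rot": [[0, 0, 0], [0, 0, 0], [0, 0, 0], [0, 0, 0], [0, 0, 0], [0, 0, 0]], "claw": [-0.5, -1, -1, -1, -1, -1], "grip_force": 20}}

```text
time: 10.2
tcp_pos: [459.8, -83.2, 112.2]
ee_rot: [-2.362, 2.068, -0.003]
ft_force: [0.3, 0.1, 0.1]
grip_width: 0.003
```

```bash
python3 -c "
from h import *
plan([463.5,-82.7,58],-82.3)
i,im=snap('wrist','w10')
import pickle;pickle.dump(i,open('w10.pkl','wb'))
a=cv2.resize(im[60:300,150:360],None,fx=2.4,fy=2.4,interpolation=cv2.INTER_CUBIC)
cv2.imwrite('pics/w10c.png',a)"
```

```text
t 10.2 tcp [459.8 -83.2 112.2] F [0.32 0.09 0.11] g 0.003
slide [ 0.   -0.36  5.42] rot [-0.16 -0.01 -0.1 ]
```

View pics/w10c.png

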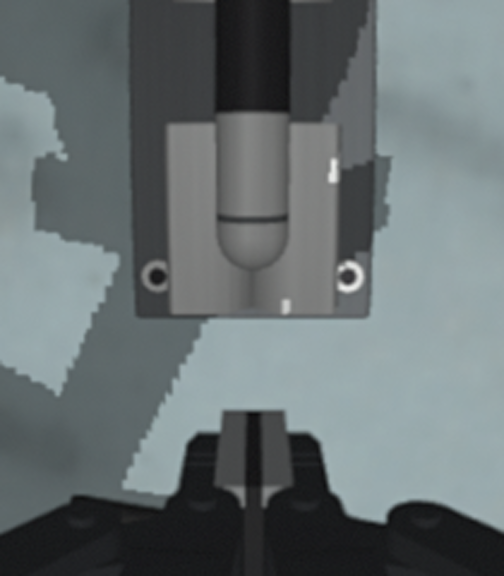

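```bash
python3 -c "
from h import *
import pickle;i=pickle.load(open('w10.pkl','rb'))
s=r.read_state();M=R.from_rotvec(s['ee_rot']).as_matrix();T=s['tcp_pos']
for o in([0,-11,14],[0,-11,20],[0,-11,8],[0,11,14],[0,0,14],[0,-11,0],[0,-11,-10]): print(o,((proj('wrist',[T+M@np.array(o)],i)[0]-[150,60])*2.4).round(0))
a=np.radians(7.7);d=np.array([np.cos(a),np.sin(a),0])
for p,z in(((252,271),46),((252,124),40),((252,316),40)):
  E=back('wrist',[(p[0]/2.4+150-.3,p[1]/2.4+60-.3)],z,i)[0];print(p,E,(E-T)@d)
plan([463.5,-82.7,58],-82.3)
"
```

```text
[0, -11, 14] [253. 399.]
[0, -11, 20] [253. 389.]
[0, -11, 8] [253. 410.]
[0, 11, 14] [253. 489.]
[0, 0, 14] [253. 445.]
[0, -11, 0] [253. 426.]
[0, -11, -10] [253. 448.]
(252, 271) [488.39431086 -78.96108291  46.        ] 28.6865022259757
(252, 124) [528.79954531 -73.57945638  40.        ] 69.44847435353071
(252, 316) [473.91687609 -80.87961188  40.        ] 14.082551206956534
t 10.25 tcp [460.  -83.1 112.3] F [ 0.63  0.23 -0.04] g 0.001
slide [ 0.   -0.34  5.43] rot [-0.16 -0.01 -0.09]
```

The shut fingertips at crop (252,410) are in line with the rod's tail at (252,271). Going down to tip height 43.

Request:
{"fn": "carry_out", "kwargs": {"slide": [[0, 0, 1.5], [0, 0, 3.5], [0, 0, 5], [0, 0, 5.5], [0, 0, 5.5], [0, 0, 5.5], [0, 0, 5.5]], "rot": [[0, 0, 0], [0, 0, 0], [0, 0, 0], [0, 0, 0], [0, 0, 0], [0, 0, 0], [0, 0, 0]], "claw": [-1, -1, -1, -1, -1, -1, -1]}}

```text
time: 10.95
tcp_pos: [460.1, -83.3, 58.1]
ee_rot: [-2.363, 2.068, -0.004]
ft_force: [-0.8, -0.1, -0.4]
grip_width: -0.0
```

Request:
{"fn": "carry_out", "kwargs": {"slide": [[0, -0.2, 0], [0, -0.5, 0], [0, -0.8, 0], [0, -1.1, 0], [0, -1.3, 0], [0, -1.4, 0], [0, -1.4, 0], [0, -1.4, 0]], "rot": [[0, 0, 0], [0, 0, 0], [0, 0, 0], [0, 0, 0], [0, 0, 0], [0, 0, 0], [0, 0, 0], [0, 0, 0]], "claw": [-1, -1, -1, -1, -1, -1, -1, -1]}}

```text
time: 11.75
tcp_pos: [472.9, -81.2, 57.0]
ee_rot: [-2.363, 2.068, -0.001]
ft_force: [1.0, 0.4, -0.2]
grip_width: 0.001
```

```bash
python3 -c "
from h import *
plan([473,-81.3,57],-82.3)
i,im=snap('wrist','w11')
j,sd=snap('side','s11')
import pickle;pickle.dump(i,open('w11.pkl','wb'))
a=cv2.resize(im[60:300,170:340],None,fx=2.4,fy=2.4,interpolation=cv2.INTER_CUBIC)
b=cv2.resize(sd[170:240,190:300],None,fx=3.5,fy=3.5,interpolation=cv2.INTER_CUBIC)
o=np.zeros((a.shape[0],a.shape[1]+b.shape[1],3),np.uint8);o[:,:a.shape[1]]=a;o[:b.shape[0],a.shape[1]:]=b
cv2.imwrite('pics/w11c.png',o)"
```

```text
t 11.75 tcp [472.9 -81.2  57. ] F [ 0.96  0.44 -0.24] g 0.001
slide [ 0.01 -0.01  0.  ] rot [-0.09  0.01 -0.08]
```

View pics/w11c.png

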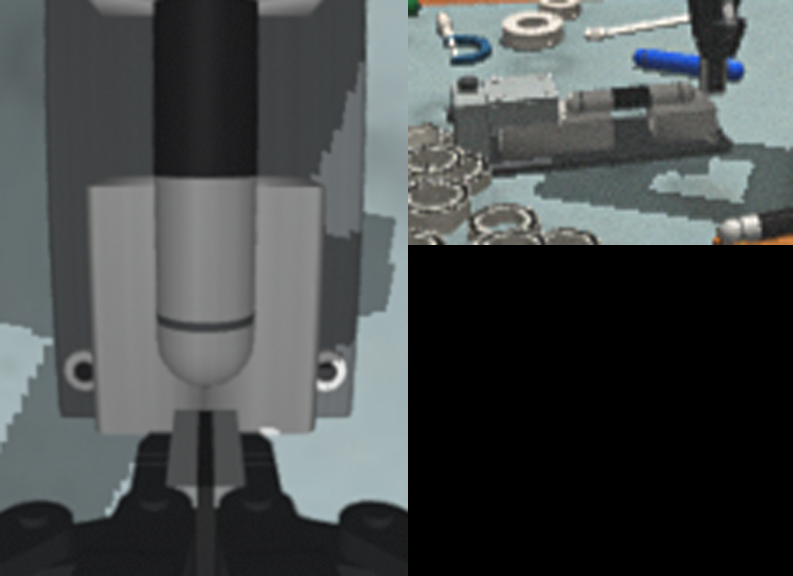

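The fingertips are a few mm behind the tail (tail row 385, tips row 410). I'll push on, staying well short of the earliest stop position.

Request:
{"fn": "carry_out", "kwargs": {"slide": [[0, -0.1, 0], [0, -0.2, 0], [0, -0.3, 0], [0, -0.4, 0], [0, -0.5, 0], [0, -0.6, 0], [0, -0.7, 0], [0, -0.8, 0]], "rot": [[0, 0, 0], [0, 0, 0], [0, 0, 0], [0, 0, 0], [0, 0, 0], [0, 0, 0], [0, 0, 0], [0, 0, 0]], "claw": [-1, -1, -1, -1, -1, -1, -1, -1]}}

```text
time: 12.65
tcp_pos: [480.8, -80.2, 57.0]
ee_rot: [-2.363, 2.068, -0.001]
ft_force: [-1.7, 0.6, 1.4]
grip_width: -0.003
```

Request:
{"fn": "carry_out", "kwargs": {"slide": [[0, 0, 0], [0, 0, 0]], "rot": [[0, 0, 0], [0, 0, 0]], "claw": [-1, -1]}}

```text
time: 12.85
tcp_pos: [480.9, -80.2, 57.1]
ee_rot: [-2.363, 2.068, -0.002]
ft_force: [-1.0, 0.7, -0.2]
grip_width: -0.002
```

```bash
python3 -c "
from h import *
i,im=snap('wrist','w12')
plan([481,-80.1,57],-82.3)
import pickle;pickle.dump(i,open('w12.pkl','wb'))
a=cv2.resize(im[60:300,170:340],None,fx=2.4,fy=2.4,interpolation=cv2.INTER_CUBIC)
cv2.imwrite('pics/w12c.png',a)"
```

```text
t 12.9 tcp [480.9 -80.2  57.1] F [-1.42 -0.17 -0.07] g -0.001
slide [-0.01 -0.01  0.01] rot [-0.1   0.   -0.09]
```

View pics/w12c.png

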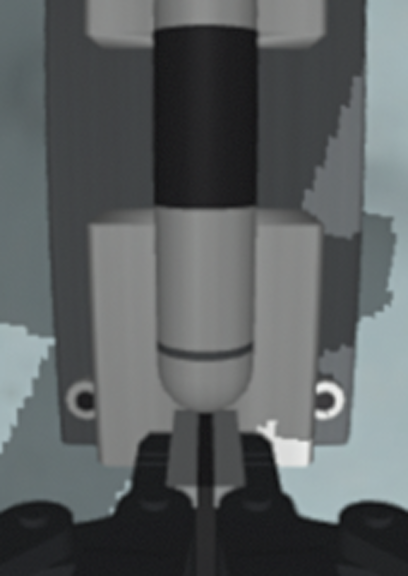

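Fingertips touch the tail (row 410); the friction force is about 1.3 N. Next 14 mm are still short of the earliest stop.

Request:
{"fn": "carry_out", "kwargs": {"slide": [[0, -0.1, 0], [0, -0.3, 0], [0, -0.5, 0], [0, -0.7, 0], [0, -0.9, 0], [0, -1.1, 0], [0, -1.2, 0], [0, -1.3, 0]], "rot": [[0, 0, 0], [0, 0, 0], [0, 0, 0], [0, 0, 0], [0, 0, 0], [0, 0, 0], [0, 0, 0], [0, 0, 0]], "claw": [-1, -1, -1, -1, -1, -1, -1, -1]}}

```text
time: 13.7
tcp_pos: [493.9, -78.4, 57.1]
ee_rot: [-2.363, 2.068, -0.002]
ft_force: [-0.5, -0.4, 0.7]
grip_width: -0.0
```

Request:
{"fn": "carry_out", "kwargs": {"slide": [[0, -0.05, 0], [0, -0.1, 0], [0, -0.1, 0]], "rot": [[0, 0, 0], [0, 0, 0], [0, 0, 0]], "claw": [-1, -1, -1]}}

```text
time: 14.0
tcp_pos: [494.8, -78.3, 57.1]
ee_rot: [-2.363, 2.068, -0.002]
ft_force: [0.5, -0.2, -1.0]
grip_width: -0.001
```

```bash
python3 -c "
from h import *
i,im=snap('wrist','w13')
plan([495,-78.2,57],-82.3)
a=cv2.resize(im[0:300,150:360],None,fx=2,fy=2,interpolation=cv2.INTER_CUBIC)
cv2.imwrite('pics/w13c.png',a)"
```

```text
t 14.05 tcp [494.8 -78.3  57.2] F [-0.67  0.54  0.19] g -0.003
slide [-0.01 -0.02  0.02] rot [-0.11 -0.   -0.09]
```

View pics/w13c.png

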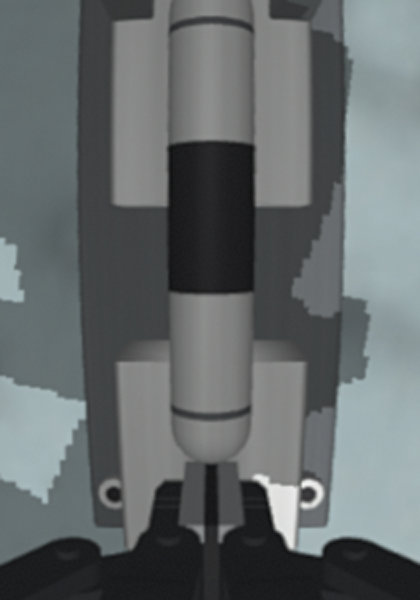

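Request:
{"fn": "carry_out", "kwargs": {"slide": [[0, -0.1, 0], [0, -0.15, 0], [0, -0.15, 0]], "rot": [[0, 0, 0], [0, 0, 0], [0, 0, 0]], "claw": [-1, -1, -1]}}

```text
time: 14.35
tcp_pos: [496.4, -78.1, 57.2]
ee_rot: [-2.363, 2.068, -0.002]
ft_force: [-0.1, -0.4, -0.1]
grip_width: -0.0
```

Request:
{"fn": "carry_out", "kwargs": {"slide": [[0, -0.05, 0], [0, -0.08, 0], [0, -0.08, 0]], "rot": [[0, 0, 0], [0, 0, 0], [0, 0, 0]], "claw": [-1, -1, -1]}}

```text
time: 14.65
tcp_pos: [497.1, -78.0, 57.1]
ee_rot: [-2.363, 2.068, -0.002]
ft_force: [-0.1, 0.0, -0.6]
grip_width: -0.001
```

Request:
{"fn": "carry_out", "kwargs": {"slide": [[0, -0.05, 0], [0, -0.08, 0], [0, -0.08, 0]], "rot": [[0, 0, 0], [0, 0, 0], [0, 0, 0]], "claw": [-1, -1, -1]}}

```text
time: 14.95
tcp_pos: [497.9, -77.9, 57.1]
ee_rot: [-2.363, 2.068, -0.002]
ft_force: [-1.1, -0.5, -0.2]
grip_width: 0.003
```

Request:
{"fn": "carry_out", "kwargs": {"slide": [[0, -0.05, 0], [0, -0.08, 0], [0, -0.08, 0]], "rot": [[0, 0, 0], [0, 0, 0], [0, 0, 0]], "claw": [-1, -1, -1]}}

```text
time: 15.25
tcp_pos: [498.7, -77.8, 57.1]
ee_rot: [-2.363, 2.068, -0.002]
ft_force: [-0.5, -0.3, -0.4]
grip_width: 0.002
```

Request:
{"fn": "carry_out", "kwargs": {"slide": [[0, -0.05, 0], [0, -0.08, 0], [0, -0.08, 0]], "rot": [[0, 0, 0], [0, 0, 0], [0, 0, 0]], "claw": [-1, -1, -1]}}

```text
time: 15.55
tcp_pos: [499.5, -77.7, 57.1]
ee_rot: [-2.363, 2.068, -0.002]
ft_force: [-1.1, -0.3, -0.8]
grip_width: 0.003
```

Request:
{"fn": "carry_out", "kwargs": {"slide": [[0, -0.05, 0], [0, -0.08, 0], [0, -0.08, 0]], "rot": [[0, 0, 0], [0, 0, 0], [0, 0, 0]], "claw": [-1, -1, -1]}}

```text
time: 15.85
tcp_pos: [500.3, -77.6, 57.1]
ee_rot: [-2.363, 2.068, -0.002]
ft_force: [-0.9, -0.1, 0.1]
grip_width: 0.002
```

Request:
{"fn": "carry_out", "kwargs": {"slide": [[0, -0.05, 0], [0, -0.08, 0], [0, -0.08, 0]], "rot": [[0, 0, 0], [0, 0, 0], [0, 0, 0]], "claw": [-1, -1, -1]}}

```text
time: 16.15
tcp_pos: [501.1, -77.5, 57.2]
ee_rot: [-2.363, 2.068, -0.002]
ft_force: [-1.0, -0.8, 0.5]
grip_width: -0.002
```

Request:
{"fn": "carry_out", "kwargs": {"slide": [[0, -0.05, 0], [0, -0.08, 0], [0, -0.08, 0]], "rot": [[0, 0, 0], [0, 0, 0], [0, 0, 0]], "claw": [-1, -1, -1]}}

```text
time: 16.45
tcp_pos: [501.9, -77.4, 57.1]
ee_rot: [-2.363, 2.068, -0.002]
ft_force: [-1.0, 0.0, 0.4]
grip_width: -0.001
```

Request:
{"fn": "carry_out", "kwargs": {"slide": [[0, -0.05, 0], [0, -0.08, 0], [0, -0.08, 0]], "rot": [[0, 0, 0], [0, 0, 0], [0, 0, 0]], "claw": [-1, -1, -1]}}

```text
time: 16.75
tcp_pos: [502.7, -77.3, 57.1]
ee_rot: [-2.363, 2.068, -0.002]
ft_force: [-1.0, -0.7, -0.5]
grip_width: -0.001
```

Request:
{"fn": "carry_out", "kwargs": {"slide": [[0, -0.05, 0], [0, -0.08, 0], [0, -0.08, 0]], "rot": [[0, 0, 0], [0, 0, 0], [0, 0, 0]], "claw": [-1, -1, -1]}}

```text
time: 17.05
tcp_pos: [503.5, -77.2, 57.2]
ee_rot: [-2.363, 2.068, -0.002]
ft_force: [-0.5, -0.9, -0.4]
grip_width: -0.0
```

Request:
{"fn": "carry_out", "kwargs": {"slide": [[0, -0.05, 0], [0, -0.08, 0], [0, -0.08, 0]], "rot": [[0, 0, 0], [0, 0, 0], [0, 0, 0]], "claw": [-1, -1, -1]}}

```text
time: 17.35
tcp_pos: [504.2, -77.1, 57.1]
ee_rot: [-2.363, 2.068, -0.002]
ft_force: [-0.6, -0.9, -0.1]
grip_width: 0.003
```

Request:
{"fn": "carry_out", "kwargs": {"slide": [[0, -0.05, 0], [0, -0.08, 0], [0, -0.08, 0]], "rot": [[0, 0, 0], [0, 0, 0], [0, 0, 0]], "claw": [-1, -1, -1]}}

```text
time: 17.65
tcp_pos: [505.1, -76.9, 57.2]
ee_rot: [-2.363, 2.068, -0.002]
ft_force: [-1.5, -0.2, -1.2]
grip_width: 0.003
```

Request:
{"fn": "carry_out", "kwargs": {"slide": [[0, -0.05, 0], [0, -0.08, 0], [0, -0.08, 0]], "rot": [[0, 0, 0], [0, 0, 0], [0, 0, 0]], "claw": [-1, -1, -1]}}

```text
time: 17.95
tcp_pos: [505.8, -76.8, 57.2]
ee_rot: [-2.363, 2.068, -0.002]
ft_force: [0.0, 0.2, -0.2]
grip_width: 0.0
```

Request:
{"fn": "carry_out", "kwargs": {"slide": [[0, -0.05, 0], [0, -0.08, 0], [0, -0.08, 0]], "rot": [[0, 0, 0], [0, 0, 0], [0, 0, 0]], "claw": [-1, -1, -1]}}

```text
time: 18.25
tcp_pos: [506.6, -76.7, 57.2]
ee_rot: [-2.363, 2.068, -0.002]
ft_force: [-1.0, 0.3, -0.6]
grip_width: 0.002
```

Request:
{"fn": "carry_out", "kwargs": {"slide": [[0, -0.05, 0], [0, -0.08, 0], [0, -0.08, 0]], "rot": [[0, 0, 0], [0, 0, 0], [0, 0, 0]], "claw": [-1, -1, -1]}}

```text
time: 18.55
tcp_pos: [507.4, -76.6, 57.1]
ee_rot: [-2.363, 2.068, -0.002]
ft_force: [-1.7, -0.7, -0.3]
grip_width: -0.001
```

Request:
{"fn": "carry_out", "kwargs": {"slide": [[0, -0.05, 0], [0, -0.08, 0], [0, -0.08, 0]], "rot": [[0, 0, 0], [0, 0, 0], [0, 0, 0]], "claw": [-1, -1, -1]}}

```text
time: 18.85
tcp_pos: [508.2, -76.5, 57.2]
ee_rot: [-2.363, 2.068, -0.002]
ft_force: [-0.4, -0.8, -0.9]
grip_width: 0.005
```

Request:
{"fn": "carry_out", "kwargs": {"slide": [[0, -0.05, 0], [0, -0.08, 0], [0, -0.08, 0]], "rot": [[0, 0, 0], [0, 0, 0], [0, 0, 0]], "claw": [-1, -1, -1]}}

```text
time: 19.15
tcp_pos: [509.0, -76.4, 57.2]
ee_rot: [-2.363, 2.068, -0.002]
ft_force: [-0.3, -0.5, 0.5]
grip_width: -0.005
```

Request:
{"fn": "carry_out", "kwargs": {"slide": [[0, -0.05, 0], [0, -0.08, 0], [0, -0.08, 0]], "rot": [[0, 0, 0], [0, 0, 0], [0, 0, 0]], "claw": [-1, -1, -1]}}

```text
time: 19.45
tcp_pos: [509.8, -76.3, 57.2]
ee_rot: [-2.363, 2.068, -0.002]
ft_force: [-1.0, -0.7, -0.1]
grip_width: 0.004
```

Request:
{"fn": "carry_out", "kwargs": {"slide": [[0, -0.05, 0], [0, -0.08, 0], [0, -0.08, 0]], "rot": [[0, 0, 0], [0, 0, 0], [0, 0, 0]], "claw": [-1, -1, -1]}}

```text
time: 19.75
tcp_pos: [510.6, -76.2, 57.2]
ee_rot: [-2.363, 2.068, -0.002]
ft_force: [-1.0, -1.1, 0.1]
grip_width: -0.001
```

Request:
{"fn": "carry_out", "kwargs": {"slide": [[0, -0.05, 0], [0, -0.08, 0], [0, -0.08, 0]], "rot": [[0, 0, 0], [0, 0, 0], [0, 0, 0]], "claw": [-1, -1, -1]}}

```text
time: 20.05
tcp_pos: [511.4, -76.1, 57.2]
ee_rot: [-2.363, 2.068, -0.002]
ft_force: [-0.9, -1.3, 0.4]
grip_width: 0.001
```

Request:
{"fn": "carry_out", "kwargs": {"slide": [[0, -0.05, 0], [0, -0.08, 0], [0, -0.08, 0]], "rot": [[0, 0, 0], [0, 0, 0], [0, 0, 0]], "claw": [-1, -1, -1]}}

```text
time: 20.35
tcp_pos: [512.2, -76.0, 57.2]
ee_rot: [-2.363, 2.068, -0.002]
ft_force: [-0.6, -0.6, -0.7]
grip_width: -0.003
```

Request:
{"fn": "carry_out", "kwargs": {"slide": [[0, -0.05, 0], [0, -0.08, 0], [0, -0.08, 0]], "rot": [[0, 0, 0], [0, 0, 0], [0, 0, 0]], "claw": [-1, -1, -1]}}

```text
time: 20.65
tcp_pos: [513.0, -75.9, 57.2]
ee_rot: [-2.363, 2.068, -0.002]
ft_force: [-0.9, -0.4, -0.1]
grip_width: 0.0
```

Request:
{"fn": "carry_out", "kwargs": {"slide": [[0, -0.05, 0], [0, -0.08, 0], [0, -0.08, 0]], "rot": [[0, 0, 0], [0, 0, 0], [0, 0, 0]], "claw": [-1, -1, -1]}}

```text
time: 20.95
tcp_pos: [513.8, -75.8, 57.2]
ee_rot: [-2.363, 2.068, -0.002]
ft_force: [-1.1, 0.5, -1.2]
grip_width: -0.004
```

Request:
{"fn": "carry_out", "kwargs": {"slide": [[0, -0.05, 0], [0, -0.08, 0], [0, -0.08, 0]], "rot": [[0, 0, 0], [0, 0, 0], [0, 0, 0]], "claw": [-1, -1, -1]}}

```text
time: 21.25
tcp_pos: [514.6, -75.7, 57.2]
ee_rot: [-2.363, 2.068, -0.002]
ft_force: [-1.2, -0.1, -1.2]
grip_width: 0.002
```

Request:
{"fn": "carry_out", "kwargs": {"slide": [[0, -0.05, 0], [0, -0.08, 0], [0, -0.08, 0]], "rot": [[0, 0, 0], [0, 0, 0], [0, 0, 0]], "claw": [-1, -1, -1]}}

```text
time: 21.55
tcp_pos: [515.3, -75.6, 57.1]
ee_rot: [-2.363, 2.068, -0.002]
ft_force: [-1.4, -0.6, 0.4]
grip_width: 0.002
```

Request:
{"fn": "carry_out", "kwargs": {"slide": [[0, -0.05, 0], [0, -0.08, 0], [0, -0.08, 0]], "rot": [[0, 0, 0], [0, 0, 0], [0, 0, 0]], "claw": [-1, -1, -1]}}

```text
time: 21.85
tcp_pos: [515.6, -75.5, 57.0]
ee_rot: [-2.364, 2.069, -0.0]
ft_force: [-5.8, -0.5, 1.9]
grip_width: 0.003
```

Stop felt: the force rose to 5.8 N and the TCP stalled. Holding.

Request:
{"fn": "carry_out", "kwargs": {"slide": [[0, 0, 0], [0, 0, 0], [0, 0, 0], [0, 0, 0], [0, 0, 0], [0, 0, 0]], "rot": [[0, 0, 0], [0, 0, 0], [0, 0, 0], [0, 0, 0], [0, 0, 0], [0, 0, 0]], "claw": [-1, -1, -1, -1, -1, -1]}}

```text
time: 22.45
tcp_pos: [515.7, -75.5, 57.0]
ee_rot: [-2.363, 2.069, -0.001]
ft_force: [-5.6, -1.0, 1.6]
grip_width: 0.001
```

Request:
{"fn": "carry_out", "kwargs": {"slide": [[0, 0.05, 0], [0, 0.15, 0], [0, 0.4, 0], [0, 1, 0], [0, 2, 0], [0, 2, 0]], "rot": [[0, 0, 0], [0, 0, 0], [0, 0, 0], [0, 0, 0], [0, 0, 0], [0, 0, 0]], "claw": [-1, -1, -1, -1, -1, -1]}}

```text
time: 23.05
tcp_pos: [494.9, -78.1, 56.8]
ee_rot: [-2.363, 2.069, -0.0]
ft_force: [0.0, 0.3, -0.9]
grip_width: -0.0
```

Request:
{"fn": "carry_out", "kwargs": {"slide": [[0, 0, -2], [0, 0, -5], [0, 0, -8], [0, 0, -10], [0, 0, -10], [0, 0, -10]], "rot": [[0, 0, 0], [0, 0, 0], [0, 0, 0], [0, 0, 0], [0, 0, 0], [0, 0, 0]], "claw": [-1, -1, -1, -1, -1, -1]}}

```text
time: 23.65
tcp_pos: [496.2, -78.2, 157.1]
ee_rot: [-2.363, 2.068, -0.003]
ft_force: [-0.4, -0.3, -1.2]
grip_width: 0.001
```

```bash
python3 -c "
from h import *
i,im=snap('wrist','w20')
plan([495,-78,157],-82.3)
a=np.radians(7.7);d=np.array([np.cos(a),np.sin(a),0]);print(proj('wrist',np.array([515.6,-75.5,46.1])+d*11,i)*1)
a=cv2.resize(im[60:340,120:400],None,fx=2.1,fy=2.1,interpolation=cv2.INTER_CUBIC)
cv2.imwrite('pics/w20c.png',a)"
```

```text
t 23.7 tcp [495.5 -78.  156.1] F [-0.08 -0.45 -0.14] g 0.0
slide [-0.01  0.05 -0.09] rot [-0.05  0.03 -0.09]
[[255.02261389 159.77354078]]
```

View pics/w20c.png

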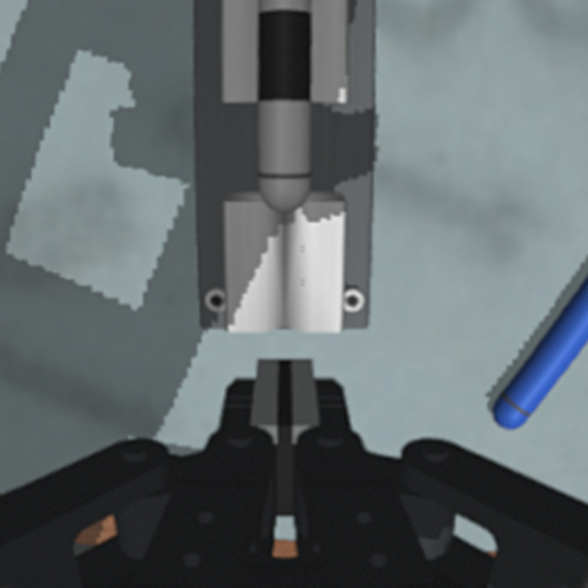

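The tail is at image (255.7,160), where the pushing tips left it (predicted 255.0,159.8), so the rod did not spring back. It lies straight in the groove and the arm is clear of everything.

```bash
python3 -c "
from h import *
print(r.job_done());s=r.read_state();print(s['time'],s['ft_force'].round(2))"
```

```text
the job is handed in; nothing more can be done
None
the job is handed in; nothing more can be done
```

The long rod is in the V-groove with its nose against the hidden length stop, released, and the job is handed in. I took it from the rest (measured 120.7 mm, against 92 mm for the short one) and laid it down with its nose before the hood. I let go, then pushed it from behind with shut fingertips in 0.8 mm steps.

**Pressing on the stop:** the stop was felt at 5.8 N after about 37 mm of travel. The force read 5.6 N after a further 0.6 s of holding, and I then backed straight off. Forces were read only at the end of each move, but no reading came near 12 N.

**Last checks:** the wrist picture shows the rod straight in the groove, with its tail within a pixel of where the fingertips stopped, so it did not spring back. The arm is clear, with about 0 N on it, and handing in came at about 23.7 s. I did not look at the short rod and the other things again at the end, but nothing came near them.

**Disagreement:** my first position for the stop bench, from the top camera, was about 7 mm off the wrist camera's. I used the wrist camera's, and a close view just before laying the rod down agreed with it to within 1 mm.

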